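# Bin the used injector in the lock-open pedal bin

### The job

Throw the used red-capped injector into the yellow pedal bin and leave the bin shut. Press the bin's pedal down to its stop without ramming it and let go, check that the lid has stayed open (if it fell shut again, press once more), put the injector in, then press the pedal again so that the lid closes and stays closed. Leave the fresh green-capped injector lying where it is.

Things in the scene. Friction and masses are not known exactly. Their poses are not given: they have to be found in the camera images.
- bin: Yellow open-topped waste bin, fixed to the table, 150 (its x) x 200 (its y) x 140 mm high, walls 4 mm, inner floor 62 mm above the table (the base below holds the catch). Origin: centre of its underside. Its front, with the pedal, faces its -x; the red lid is hinged along its back (+x) top edge.
- lid (a joint): Angle of the bin's red lid (150 x 200 x 6 mm, no handle, moved by the pedal): 0 shut, 1.25 to 1.6 when the catch holds it open, 2.0 to 2.4 with the pedal fully down. A full press from shut should leave it open, but often the first one only re-arms the catch and the lid falls shut; the next full press takes. A full press from open shuts it. At rest within 1 s of letting go.
- pedal (a joint): Angle of the bin's spring pedal: 0 up, grows as the pad is pressed; 0.17 to 0.23 when caught. Its hard stop differs from day to day: 0.28 to 0.34, 24 to 29 mm down at the pad. It takes 3 to 7 N all the way, then goes rigid. The push-push catch changes over only in the last 1.5 mm before the stop: press until the stop is felt (12 to 20 N; over 70 N is ramming).
- pedal_pad (a point): Centre of the top face of the pedal's black and grey rubber pad, 50 (bin x) x 80 mm (bin y). It stands about 80 mm in front of the bin's front wall, about 52 mm above the table when up, and moves with the pedal.
- used_center (a point): Centre (half-way up) of the used auto-injector: a loose white bar 130 (its x) x 24 (its y) x 20 mm, with a RED cap on its -x end, 60 g, lying flat on the tray's 3 mm thick floor.
- fresh_center (a point): Centre of the fresh auto-injector: the same, with a GREEN cap. It lies on the same tray, beside the used one, about 90 mm away.
- tray: Low steel tray fixed to the table, 180 (its x) x 220 (its y) mm with a rim 12 mm high; origin at the centre of its underside. The two injectors lie on it.
Not all that is in view belongs to the job. What is shaped like the part that bears used_center but black or pink is not meant.

How it is judged:
On the way, in this order (a step that is already met when the one before it is completed fails the run):
1. the lid stays open by itself, nothing touching the pedal (value of joint lid between 1.2 and 1.75 rad and contact force between each of the arm, the fingers and pedal below 0.2 N), for 0.5 s.
2. the used injector is inside the bin (x of used_center in the frame of bin between -0.073 and 0.073 m and y of used_center in the frame of bin between -0.098 and 0.098 m and height (world z) of used_center below 0.125 m and contact force between the fingers and used below 0.1 N), for 0.2 s.
At the end, for the whole second after the job is handed in: The used (red-capped) injector lies at rest inside the bin (centre between its walls and below 125 mm), the lid is shut (under 0.1 rad) with the pedal up (under 0.03 rad), and the fresh injector is within 30 mm of where it started (value of joint lid below 0.1 rad and value of joint pedal below 0.03 rad and x of used_center in the frame of bin between -0.073 and 0.073 m and y of used_center in the frame of bin between -0.098 and 0.098 m and height (world z) of used_center between 0.06 and 0.125 m and distance of fresh_center from where it was at the start of the episode below 0.03 m and linear speed of used below 0.05 m/s); the robot touches nothing.
It fails at once if the pedal is rammed (more than 70 N) (contact force between any of the fingers, the arm and pedal above 70 N).
It fails at once if the fresh injector is put in the bin (horizontal distance between fresh_center and bin below 0.1 m and height (world z) of fresh_center below 0.13 m).
It also fails if it takes over 72 s, if anything falls off the work surface, if the arm or the gripper's body presses on something with over 40 N, if the wrist force passes 120 N, or if a joint passes its speed limit or range.

### The arm

A 6-joint arm with a two-finger parallel gripper is mounted at the origin on the work surface. World frame = base frame: x ahead of the robot, y to its left, z up, the work surface at z = 0. Lengths are in m, angles in rad, forces in N, time in s.
With the tool pointing down it reaches from about 0.275 to 0.725 m from the base axis. Payload 15.9 kg.
Tool frame: the origin (TCP) lies at the very end of the fingers, on their centre line; the grasp point (between the pads) lies 19 mm behind it; z points along the fingers, y is the line along which they close (so a half turn about z gives the same grasp; the last joint's range is limited). The gripper opens to 85 mm and grips with 20 to 120 N. Pads are 22 mm wide; open, the fingers measure 114 mm over their backs; the gripper's body (76 mm by 85 mm) begins 54 mm behind the grasp point. The pads swing forward as they close: fully open they stand 13 mm farther back than shut.
Start: joints at [1.302, 0.213, -0.034, 1.323, 0, 1.571], TCP at [0.133, 0.482, 0.192] pointing down, gripper open.
Joint ranges: [-2.98, 2.98], [-0.74, 1.72], [-1.14, 1.35], [-2.1, 2.04], [-1.57, 1.44], [-3.14, 3.14]. Speed limits (rad/s): [1.89, 1.89, 2.39, 2.57, 3.14, 3.14].

### API

Orientations are given as a rotation vector (axis times angle).
In Python, from cell import bot, optics, order, models gives the robot as it stands. The module is installed in compiled form; this text tells all that it offers.
- The arm moves only by the tool apply_moves, never from a script. Its argument "plan" is a list of rows, each a list of 5 numbers: the shift along the tool's x, y, z in units of 25 mm (1.0 is 25 mm), then the turn about the tool's z in units of 6 degrees (1.0 is 6 degrees), then the finger opening in mm, from 0 to 85.4. A call has 1 to 8 rows; each row is the pose to reach, as a shift and turn from the pose commanded when the call began, along the tool's axes at that moment; what a row does not reach only later rows make up. A row lasts 1/12 s, in which the tool goes at most 41.7 mm and 7.16 degrees, less where a joint would pass 70% of its speed; a pose out of reach is approached as far as the arm can. A call with a gripper value outside its range is refused whole. The fingers move at their own pace and stop on an object; the grip force is fixed at half the most. Time passes only in rows, so rows that repeat a pose let the fingers close. It gives the time, the measured TCP pose, the force, the opening and the grip force at its end, in the units of the state.
- bot.state(): the state, without advancing time (a new reading comes with each control period).
- optics.grab_frame(name): name is "scene" or "top" or "wrist"; returns (picture, depth): 480x640x3 uint8, blue, green, red; 480x640 float32, m along the optical axis (not along the pixel's ray), 0 where there is no reading.
- optics.calibration(name): a dict with "camera_matrix" (3x3 intrinsics, pixels), "eye" and "rotation" of the camera in the world. Camera axes: x right, y down, z forward; pixel columns grow to the right and rows downward; lengths in m; the calibration is good to about 2 mm. A picture is of the moment at which its call begins: read the wrist's pose just before it. calibration takes no time and is no camera call; for the wrist camera it gives the pose at the moment of the call.
- order.job_done(): hands the job in; it is judged then, once.
Trained networks look in the newest picture that a camera, given by its name, has taken for a name from the list of things; names that differ only in an ending like _2 or _b are one class to them, and where a whole thing is asked for, a point or a joint stands for the part that bears it (a point fixed in the world has none). Each returns a list of dicts, best first, with "confidence" (0 to 1); they miss things now and then, are a little off and sometimes report something else, mostly with a low value. They report only what shows in the picture. A call takes as long as a camera call. They do not tell look-alikes from the thing itself.
- models.look_for(label, camera): "extent" ([left, top, right, bottom] in pixels, round what is visible of it).
- models.regions_of(label, camera): "pixels" (480x640 bool, what is visible of it) and "extent" ([left, top, right, bottom] in pixels, round what is visible of it).
The state is a dict: "t": time; "joints": joint angles; "qd": joint speeds; "tau": joint torques, N m; "eef_pos": TCP position; "eef_rot": TCP orientation; "force": force on the tool from outside, world axes, zero at the start; "wrist_torque": the same for the moment, N m; "finger_gap": finger opening in m; "finger_force": force on a finger pad.
Only numpy, scipy, OpenCV 4.12 (cv2) and the standard library are available. Lean on these libraries where they do the work, as an engineer would, in place of code of your own. Each camera call takes 0.05 s, during which the arm holds its last target. There are 200 camera calls.

## Working session

There is one attempt and no reset: what is moved stays moved. The work goes in short steps, Python scripts to look and compute and a tool call to move; the robot and the scene stay as the last step left them, time stands still between calls to the robot, and variables do not carry over. Pictures are saved under pics/ and viewed, at most 10 in all, crops included, and the job is handed in when it is done.

Besides the shell and the picture viewer there is one more tool, called after "Request:" as name(argument=value, ...), one argument or row to a line, values as JSON. apply_moves: Moves the arm, as the interface text tells. Its arguments: {"type":"object","properties":{"plan":{"type":"array"}},"required":["plan"]}

```bash
mkdir -p pics; cat > h.py <<'E'
import numpy as np, cv2
from scipy.spatial.transform import Rotation as R
from cell import bot, optics, order, models
def cloud(name):
    c=optics.calibration(name); im,d=optics.grab_frame(name)
    K=np.array(c["camera_matrix"]); v,u=np.mgrid[:480,:640]
    p=np.stack([(u-K[0,2])/K[0,0]*d,(v-K[1,2])/K[1,1]*d,d],-1)
    Rm=np.array(c["rotation"]); 
    if Rm.shape!=(3,3): Rm=R.from_rotvec(Rm).as_matrix()
    return im,d,p@Rm.T+np.array(c["eye"])
def totool(target):
    s=bot.state(); return R.from_rotvec(s["eef_rot"]).inv().apply(np.array(target)-s["eef_pos"])/0.025
E
python3 - <<'E'
from h import *
s=bot.state(); print(s["t"],s["eef_pos"],s["eef_rot"],s["force"])
print(R.from_rotvec(s["eef_rot"]).as_matrix().round(2))
ims=[]
for n in ("scene","top"):
    im,d,P=cloud(n); ims.append(im); np.savez(f"{n}.npz",im=im,d=d,P=P)
    for l in ("bin","lid","pedal_pad","used_center","fresh_center","tray"):
        for r in models.regions_of(l,n)[:4]:
            m=r["pixels"]&(d>0); q=P[m]
            if len(q)==0: continue
            print(n,l,round(r["confidence"],2),np.array(r["extent"]).round(),m.sum(),np.median(q,0).round(3),np.percentile(q,3,0).round(3),np.percentile(q,97,0).round(3), im[m].mean(0).round())
cv2.imwrite("pics/s.png",ims[0]);cv2.imwrite("pics/t.png",ims[1])
E
```

```text
0.0 [0.13268513 0.48167903 0.19151565] [-4.20978476e-01 -3.11309404e+00  1.74279894e-03] [0.8259742  0.62788337 0.69662644]
[[-0.96  0.27 -0.  ]
 [ 0.27  0.96 -0.  ]
 [ 0.   -0.   -1.  ]]
scene bin 0.76 [ 86. 170. 232. 287.] 10685 [ 0.674 -0.217  0.132] [ 0.542 -0.335  0.013] [ 0.765 -0.135  0.149] [ 61.  95. 178.]
scene lid 0.93 [ 88. 173. 190. 241.] 4828 [ 0.655 -0.251  0.146] [ 0.553 -0.344  0.143] [ 0.748 -0.163  0.149] [ 64.  68. 227.]
scene pedal_pad 0.76 [183. 229. 229. 257.] 891 [ 0.575 -0.144  0.051] [ 0.526 -0.192  0.038] [ 0.607 -0.103  0.058] [132. 136. 125.]
scene pedal_pad 0.15 [354. 313. 414. 348.] 852 [0.491 0.271 0.023] [0.431 0.245 0.009] [0.547 0.296 0.027] [164. 182. 164.]
scene used_center 0.96 [334. 278. 385. 319.] 770 [0.46  0.184 0.023] [0.395 0.163 0.008] [0.516 0.201 0.028] [158. 164. 191.]
scene used_center 0.9 [422. 252. 472. 287.] 694 [0.261 0.272 0.02 ] [0.2   0.247 0.003] [0.318 0.296 0.025] [62. 66. 41.]
scene used_center 0.55 [480. 333. 502. 396.] 872 [0.422 0.47  0.02 ] [0.367 0.427 0.007] [0.466 0.509 0.024] [144. 124. 192.]
scene fresh_center 0.56 
[... 764 characters left out ...]
 601 [0.412 0.465 0.02 ] [0.364 0.426 0.008] [0.462 0.506 0.024] [129. 111. 169.]
top used_center 0.69 [269. 213. 288. 263.] 492 [0.45  0.182 0.023] [0.397 0.166 0.018] [0.51  0.199 0.027] [142. 147. 176.]
top used_center 0.61 [230. 296. 255. 351.] 592 [0.256 0.271 0.019] [0.198 0.249 0.008] [0.314 0.295 0.024] [53. 55. 44.]
top fresh_center 0.7 [229. 204. 257. 254.] 534 [0.485 0.269 0.023] [0.43  0.246 0.017] [0.543 0.294 0.027] [149. 166. 149.]
top fresh_center 0.47 [209. 186. 316. 278.] 5565 [0.472 0.226 0.003] [ 0.379  0.118 -0.001] [0.567 0.334 0.012] [154. 154. 153.]
top tray 0.98 [208. 186. 317. 281.] 5397 [0.471 0.228 0.003] [ 0.378  0.12  -0.001] [0.567 0.335 0.012] [154. 155. 154.]
```

View pics/s.png

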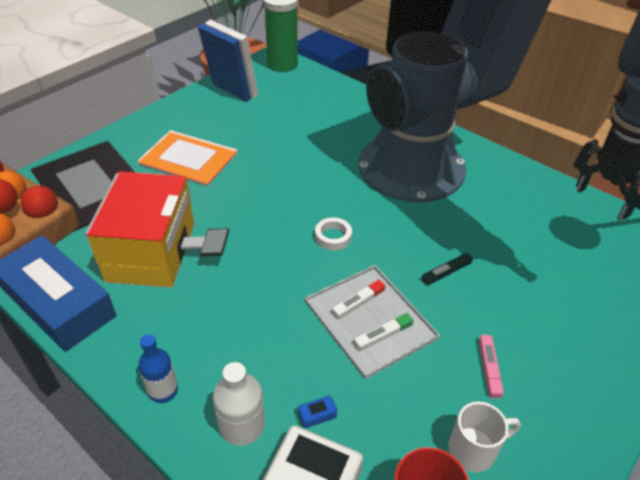

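```bash
python3 - <<'E'
from h import *
for n,boxes in (("top",dict(lid=(427,93,536,202),pad=(396,176,444,211),used=(269,213,288,263))),("scene",dict(lid=(88,173,190,241),pad=(183,229,229,257),used=(334,278,385,319)))):
    z=np.load(n+".npz");P=z["P"];d=z["d"]
    for k,(l,t,r,b) in boxes.items():
        q=P[t-3:b+3,l-3:r+3].reshape(-1,3); 
        lo,hi=dict(lid=(.135,.16),pad=(.04,.065),used=(.018,.03))[k]
        q=q[(q[:,2]>lo)&(q[:,2]<hi)]
        (c,s,a)=cv2.minAreaRect((q[:,:2]*1000).astype(np.float32)); print(n,k,len(q),np.round(c),np.round(s),round(a,1),np.median(q[:,2]).round(4))
E
```

```text
top lid 6710 [ 651. -259.] [200. 159.] 35.8 0.1447
top pad 974 [ 576. -156.] [ 80. 101.] 35.8 0.0506
top used 522 [454. 182.] [ 24. 128.] 79.4 0.0229
scene lid 5213 [ 652. -260.] [206. 160.] 35.9 0.146
scene pad 937 [ 575. -158.] [ 86. 103.] 33.2 0.0514
scene used 604 [454. 181.] [ 27. 132.] 79.5 0.0239
```

The scene view shows the bin's lid at about (135,210), the pedal pad at (207,243), the red-capped injector at (358,298) and the green-capped one at (383,330). The black (447,268) and pink (491,365) bars are decoys. Both cameras agree on the heights and sizes, so I'm moving to just above the pad.

Request:
apply_moves(
  plan=[
    [-23.06,-19.24,0,0,0],
    [-23.06,-19.24,0,0,0],
    [-23.06,-19.24,0,0,0],
    [-23.06,-19.24,0,0,0],
    [-23.06,-19.24,0,0,0],
    [-23.06,-19.24,0,0,0],
    [-23.06,-19.24,0,0,0],
    [-23.06,-19.24,0,0,0],
  ],
)

```text
t: 1.37
eef_pos: [0.3234, 0.2064, 0.1923]
eef_rot: [0.42, 3.113, 0.001]
force: [0.5, 0.8, 0.4]
finger_gap: 0.0001
finger_force: 0.0
```

```bash
python3 - <<'E'
from h import *
s=bot.state(); print(s["joints"],totool([.561,-.135,.10]),s["eef_rot"])
E
```

```text
[ 5.67940048e-01 -2.67990282e-02 -3.00674960e-01  1.29612417e+00
  4.30421909e-05  8.36354216e-01] [-12.78182285 -10.64903673   3.69014056] [4.20281785e-01 3.11276765e+00 8.59240984e-04]
```

Request:
apply_moves(
  plan=[
    [-12.6,-10.5,0,0,0],
    [-12.6,-10.5,0,0,0],
    [-12.6,-10.5,0,0,0],
    [-12.6,-10.5,0,0,0],
    [-12.6,-10.5,0,0,0],
    [-12.6,-10.5,0,0,0],
    [-12.6,-10.5,0,0,0],
    [-12.6,-10.5,0,0,0],
  ],
)

```text
t: 2.03
eef_pos: [0.5138, -0.0678, 0.192]
eef_rot: [0.422, 3.113, 0.0]
force: [0.1, 1.4, -0.1]
finger_gap: 0.0002
finger_force: 0.0
```

Request:
apply_moves(
  plan=[
    [-1.5,-1.2,1.5,0,0],
    [-1.5,-1.2,3.0,0,0],
    [-1.5,-1.2,3.0,0,0],
    [-1.5,-1.2,3.0,0,0],
  ],
)

```text
t: 2.37
eef_pos: [0.5393, -0.1047, 0.1142]
eef_rot: [-0.422, -3.108, -0.001]
force: [-0.5, 0.7, 0.2]
finger_gap: 0.0002
finger_force: 0.0
```

```bash
python3 - <<'E'
from h import *
s=bot.state(); print(s["t"],s["eef_pos"],totool([.561,-.135,.060]),s["force"])
im,d,P=cloud("scene"); cv2.imwrite("pics/a.png",cv2.resize(im[140:320,60:300],None,fx=3,fy=3))
E
```

```text
2.3667 [ 0.53929326 -0.10467757  0.11415017] [-1.17230862 -0.93645642  2.15993958] [-0.45655787  0.73510448  0.19310791]
```

Request:
apply_moves(
  plan=[
    [-1.17,-0.94,0.4,0,0],
    [-1.17,-0.94,1.4,0,0],
    [-1.17,-0.94,2.1,0,0],
    [-1.17,-0.94,2.1,0,0],
  ],
)

```text
t: 2.75
eef_pos: [0.5622, -0.1338, 0.0638]
eef_rot: [-0.419, -3.112, -0.001]
force: [-0.5, -0.1, -0.9]
finger_gap: -0.0002
finger_force: 0.0
```

Request:
apply_moves(
  plan=[
    [0,0,0.15,0,0],
    [0,0,0.3,0,0],
    [0,0,0.45,0,0],
    [0,0,0.6,0,0],
    [0,0,0.75,0,0],
    [0,0,0.9,0,0],
    [0,0,0.9,0,0],
  ],
)

```text
t: 3.33
eef_pos: [0.5628, -0.1348, 0.0413]
eef_rot: [-0.421, -3.112, -0.0]
force: [-0.5, 0.0, -0.1]
finger_gap: -0.0001
finger_force: 0.0
```

```bash
python3 - <<'E'
from h import *
s=bot.state(); print(s["t"],s["eef_pos"],s["force"],s["tau"])
im,d,P=cloud("scene"); a=cv2.resize(im[160:300,70:270],None,fx=3,fy=3)
im2,d,P=cloud("top"); b=cv2.resize(im2[80:220,390:540],None,fx=3,fy=3)
cv2.imwrite("pics/b.png",np.hstack([a,b])[:, :800] if 0 else cv2.resize(np.hstack([a,b]),(800,320)))
E
```

```text
3.3333 [ 0.56276064 -0.13475438  0.04131038] [-0.54070115  0.0348086  -0.07475902] [ 9.05977492e-02 -8.66439056e+01  4.59750473e+01 -5.28635625e-01
  2.18217698e-03  1.07718970e-03]
```

View pics/b.png

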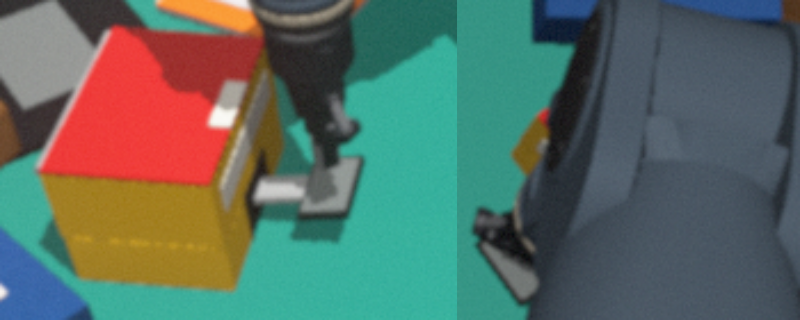

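The close-up shows the lid still shut and the fingertip at about (322,165) over the pad, with no force reading. I'll check the TCP against the image and depth.

```bash
python3 - <<'E'
from h import *
im,d,P=cloud("scene"); c=optics.calibration("scene");K=np.array(c["camera_matrix"]);Rm=np.array(c["rotation"])
for p in ([.5628,-.1348,.0413],[.5628,-.1348,.0513],[.561,-.135,.051]):
    q=K@(Rm.T@(np.array(p)-c["eye"])); q=q[:2]/q[2]; print(p,q, "crop",(q-[70,160])*3*800/1050)
r=models.regions_of("pedal_pad","scene")[0]; m=r["pixels"]&(d>0);q=P[m]; print(r["extent"],m.sum(),np.median(q,0))
n=(-.585,.811)
a=(q[:,:2]-[.651,-.259])@np.array(n)
for lo in np.arange(.07,.2,.01):
    k=(a>=lo)&(a<lo+.01)
    if k.sum()>5: print(round(lo,2),k.sum(),np.median(q[k],0).round(4))
# finger points near TCP
k=(np.hypot(P[...,0]-.5628,P[...,1]+.1348)<.03)&(P[...,2]>.01)&(d>0)
for z in np.arange(.02,.12,.01):
    kk=k&(P[...,2]>=z)&(P[...,2]<z+.01)
    if kk.sum(): print("z",z.round(2),kk.sum(),P[kk].mean(0).round(3),im[kk].mean(0).round())
E
```

```text
Traceback (most recent call last):
ValueError: matmul: Input operand 1 does not have enough dimensions (has 0, gufunc core with signature (n?,k),(k,m?)->(n?,m?) requires 1)
```

```bash
python3 - <<'E'
from h import *
im,d,P=cloud("scene"); c=optics.calibration("scene");K=np.array(c["camera_matrix"]);Rm=R.from_rotvec(c["rotation"]).as_matrix()
for p in ([.5628,-.1348,.0413],[.5628,-.1348,.0513],[.561,-.135,.051]):
    q=K@(Rm.T@(np.array(p)-c["eye"])); q=q[:2]/q[2]; print(p,q, "crop",(q-[70,160])*3*800/1050)
r=models.regions_of("pedal_pad","scene")[0]; m=r["pixels"]&(d>0);q=P[m]; print(r["extent"],m.sum(),np.median(q,0))
n=(-.585,.811)
a=(q[:,:2]-[.651,-.259])@np.array(n)
for lo in np.arange(.07,.2,.01):
    k=(a>=lo)&(a<lo+.01)
    if k.sum()>5: print(round(lo,2),k.sum(),np.median(q[k],0).round(4))
k=(np.hypot(P[...,0]-.5628,P[...,1]+.1348)<.03)&(P[...,2]>.01)&(d>0)
for z in np.arange(.02,.12,.01):
    kk=k&(P[...,2]>=z)&(P[...,2]<z+.01)
    if kk.sum(): print("z",z.round(2),kk.sum(),P[kk].mean(0).round(3),im[kk].mean(0).round())
E
```

```text
[0.5628, -0.1348, 0.0413] [215.34518713 244.83266556] crop [332.21757058 193.90323556]
[0.5628, -0.1348, 0.0513] [214.86422279 241.60437469] crop [331.11822352 186.52428501]
[0.561, -0.135, 0.051] [215.43771216 241.22164316] crop [332.42905637 185.64947009]
[181.8, 229.4, 230.7, 255.9] 796 [ 0.57631069 -0.14118996  0.05147867]
0.08 52 [ 0.6019 -0.1888  0.0417]
0.09 50 [ 0.5954 -0.181   0.0425]
0.1 51 [ 0.5906 -0.1724  0.0451]
0.11 52 [ 0.5852 -0.1654  0.0454]
0.12 55 [ 0.5802 -0.1562  0.0483]
0.13 96 [ 0.5822 -0.1424  0.0505]
0.14 102 [ 0.5768 -0.1343  0.0518]
0.15 118 [ 0.5628 -0.1317  0.0534]
0.16 129 [ 0.5572 -0.123   0.0555]
0.17 89 [ 0.5489 -0.1187  0.0559]
z 0.04 56 [ 0.572 -0.149  0.049] [114. 117. 111.]
z 0.05 328 [ 0.563 -0.132  0.054] [122. 125. 117.]
z 0.06 1 [ 0.545 -0.133  0.063] [152. 157. 151.]
z 0.08 12 [ 0.57  -0.133  0.087] [88. 91. 81.]
z 0.09 36 [ 0.569 -0.128  0.095] [67. 69. 60.]
z 0.1 43 [ 0.568 -0.127  0.105] [67. 71. 54.]
z 0.11 21 [ 0.571 -0.13   0.113] [65. 68. 58.]
```

```bash
python3 - <<'E'
from h import *
im,d,P=cloud("scene"); a=cv2.resize(im[195:275,175:255],(400,400),interpolation=cv2.INTER_CUBIC)
w,dw,Pw=cloud("wrist"); np.savez("w.npz",im=w,d=dw,P=Pw); b=cv2.resize(w,(400,300))
b=np.vstack([b,np.zeros((100,400,3),np.uint8)]); cv2.imwrite("pics/c.png",np.hstack([a,b]))
s=bot.state(); print(s["eef_pos"],s["finger_gap"],s["joints"])
E
```

```text
[ 0.56330411 -0.13489869  0.04216599] -0.00010179635432770726 [-2.35072554e-01  4.42617445e-01 -9.92592592e-02  1.02865768e+00
  3.52902456e-05  3.37660939e-02]
```

View pics/c.png

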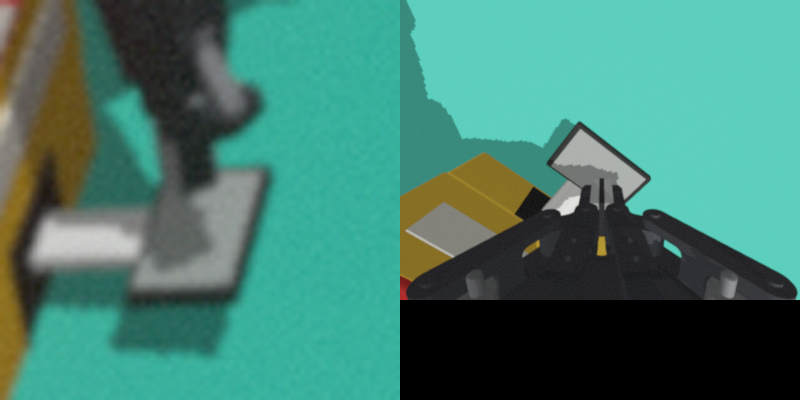

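The fingertips at (190,180) in the scene crop and (602,182) in the wrist view seem to hover above the pad. I'll measure the tip with the wrist depth.

```bash
python3 - <<'E'
from h import *
z=np.load("w.npz");d=z["d"];P=z["P"]
for v in range(250,345,8): print(v,[(tuple((P[v,u]*1000).round().astype(int)) if d[v,u]>0 else 0) for u in (300,312,318,322,328,336)])
c=optics.calibration("wrist");K=np.array(c["camera_matrix"]);Rm=R.from_rotvec(c["rotation"]).as_matrix()
for zz in (.042,.06,.08):
    q=K@(Rm.T@(np.array([.5633,-.1349,zz])-c["eye"])); print(zz,q[:2]/q[2],q[2])
print(c["eye"],d[290:330,310:335].min())
E
```

```text
250 [(np.int64(547), np.int64(-143), np.int64(51)), (np.int64(548), np.int64(-137), np.int64(52)), (np.int64(548), np.int64(-134), np.int64(54)), (np.int64(549), np.int64(-132), np.int64(53)), (np.int64(550), np.int64(-129), np.int64(54)), (np.int64(550), np.int64(-125), np.int64(55))]
258 [(np.int64(550), np.int64(-144), np.int64(53)), (np.int64(552), np.int64(-138), np.int64(53)), (np.int64(553), np.int64(-135), np.int64(53)), (np.int64(553), np.int64(-133), np.int64(53)), (np.int64(554), np.int64(-130), np.int64(53)), (np.int64(555), np.int64(-126), np.int64(54))]
266 [(np.int64(555), np.int64(-146), np.int64(52)), (np.int64(557), np.int64(-139), np.int64(51)), (np.int64(558), np.int64(-136), np.int64(52)), (np.int64(558), np.int64(-134), np.int64(52)), (np.int64(559), np.int64(-131), np.int64(52)), (np.int64(560), np.int64(-127), np.int64(53))]
274 [(np.int64(560), np.int64(-147), np.int64(50)), (np.int64(562), np.int64(-141), np.int64(51)), (np.int64(562), np.int64(-138), np.int64(51)), (np.int64(563), np.int64(-136), np.int64(51)), (np.int64(563), np.int64(-132), np.int64(53)),
[... 1873 characters left out ...]
np.int64(125)), (np.int64(555), np.int64(-135), np.int64(120)), (np.int64(556), np.int64(-134), np.int64(120)), (np.int64(557), np.int64(-132), np.int64(118)), (np.int64(554), np.int64(-128), np.int64(124))]
338 [(np.int64(551), np.int64(-139), np.int64(129)), (np.int64(551), np.int64(-136), np.int64(130)), (np.int64(558), np.int64(-136), np.int64(120)), (np.int64(559), np.int64(-135), np.int64(119)), (np.int64(559), np.int64(-132), np.int64(120)), (np.int64(554), np.int64(-129), np.int64(129))]
0.042 [323.28922581 268.20163314] 0.1947341051419273
0.06 [323.43520648 280.96913474] 0.17749084791291939
0.08 [323.63469922 298.41681241] 0.1583316732140217
[ 0.49440838 -0.11678557  0.22394652] 0.0
```

Wrist and scene depth agree that the real fingertips end about 46 mm above the reported TCP, with x and y matching. So contact with the pad should come at a reported z of about 0.005. I'll keep lowering in small steps and go by the force reading.

Request:
apply_moves(
  plan=[
    [0,0,0.2,0,0],
    [0,0,0.4,0,0],
    [0,0,0.6,0,0],
    [0,0,0.8,0,0],
    [0,0,0.9,0,0],
    [0,0,0.9,0,0],
  ],
)

```text
t: 4.18
eef_pos: [0.5626, -0.1348, 0.0186]
eef_rot: [-0.421, -3.112, -0.0]
force: [0.1, 0.1, -0.3]
finger_gap: 0.0001
finger_force: 0.0
```

Request:
apply_moves(
  plan=[
    [0,0,0.1,0,0],
    [0,0,0.2,0,0],
    [0,0,0.3,0,0],
    [0,0,0.4,0,0],
    [0,0,0.5,0,0],
    [0,0,0.6,0,0],
    [0,0,0.6,0,0],
  ],
)

```text
t: 4.77
eef_pos: [0.5631, -0.1346, 0.0042]
eef_rot: [-0.421, -3.113, -0.001]
force: [-0.6, 1.5, 4.0]
finger_gap: -0.0001
finger_force: 1.8
```

```bash
python3 - <<'E'
from h import *
w,d,P=cloud("wrist"); print(bot.state()["eef_pos"],bot.state()["force"]); 
for v in range(240,330,8): print(v,[[int(x*1000) for x in P[v,u]] for u in (300,322,336)])
E
```

```text
[ 0.56316    -0.13465805  0.00445031] [-0.89058887  1.5586245   4.48943101]
240 [[532, -136, 45], [535, -127, 44], [550, -123, 0]]
248 [[536, -137, 43], [538, -128, 45], [540, -122, 43]]
256 [[539, -139, 43], [541, -129, 45], [543, -123, 44]]
264 [[543, -140, 44], [545, -130, 45], [547, -124, 44]]
272 [[547, -141, 43], [549, -131, 44], [551, -125, 44]]
280 [[550, -142, 44], [552, -132, 45], [555, -126, 43]]
288 [[554, -143, 44], [553, -132, 51], [555, -127, 50]]
296 [[555, -143, 50], [554, -132, 58], [555, -127, 58]]
304 [[554, -142, 59], [553, -132, 67], [554, -127, 66]]
312 [[555, -142, 64], [553, -132, 72], [555, -127, 72]]
320 [[555, -141, 71], [554, -133, 76], [554, -128, 78]]
328 [[549, -139, 87], [554, -133, 82], [554, -128, 84]]
```

Contact force is 4 N with the pad about 8 mm down, so the tip really does end about 40 mm above the reported TCP. Pressing on.

Request:
apply_moves(
  plan=[
    [0,0,0.1,0,0],
    [0,0,0.2,0,0],
    [0,0,0.3,0,0],
    [0,0,0.4,0,0],
    [0,0,0.5,0,0],
    [0,0,0.55,0,0],
    [0,0,0.55,0,0],
  ],
)

```text
t: 5.4
eef_pos: [0.5632, -0.1349, -0.0094]
eef_rot: [0.421, 3.113, 0.0]
force: [-0.0, 1.5, 3.2]
finger_gap: 0.0001
finger_force: 1.8
```

Request:
apply_moves(
  plan=[
    [0,0,0.04,0,0],
    [0,0,0.08,0,0],
    [0,0,0.08,0,0],
  ],
)

```text
t: 5.65
eef_pos: [0.5634, -0.1349, -0.011]
eef_rot: [0.421, 3.113, -0.0]
force: [-1.8, 2.6, 8.5]
finger_gap: -0.0004
finger_force: 4.1
```

Request:
apply_moves(
  plan=[
    [0,0,0.04,0,0],
    [0,0,0.06,0,0],
    [0,0,0.06,0,0],
  ],
)

```text
t: 5.9
eef_pos: [0.5635, -0.135, -0.0118]
eef_rot: [0.421, 3.112, -0.0]
force: [-5.5, 3.5, 17.9]
finger_gap: -0.0001
finger_force: 9.2
```

The stop is felt at 18 N. Letting go.

Request:
apply_moves(
  plan=[
    [0,0,-0.3,0,0],
    [0,0,-0.8,0,0],
    [0,0,-1.3,0,0],
    [0,0,-1.8,0,0],
    [0,0,-1.8,0,0],
    [0,0,-1.8,0,0],
    [0,0,-1.8,0,0],
    [0,0,-1.8,0,0],
  ],
)

```text
t: 6.57
eef_pos: [0.5626, -0.1348, 0.0314]
eef_rot: [-0.421, -3.112, -0.0]
force: [-0.6, 0.8, 0.1]
finger_gap: -0.0001
finger_force: 0.0
```

Request:
apply_moves(
  plan=[
    [0,0,0,0,0],
    [0,0,0,0,0],
    [0,0,0,0,0],
    [0,0,0,0,0],
    [0,0,0,0,0],
    [0,0,0,0,0],
  ],
)

```text
t: 7.07
eef_pos: [0.5632, -0.1349, 0.0322]
eef_rot: [-0.421, -3.113, 0.0]
force: [-0.0, 0.1, -0.7]
finger_gap: 0.0
finger_force: 0.0
```

```bash
cat >> h.py <<'E'
def lid():
    im,d,P=cloud("scene"); rs=models.regions_of("lid","scene")
    for r in rs[:2]:
        m=r["pixels"]&(d>0); q=P[m]; q=q[np.abs(q-np.median(q,0)).max(1)<.12]
        n=np.linalg.svd(q-q.mean(0),full_matrices=False)[2][2]; print("lid",r["confidence"],m.sum(),"tilt",np.arccos(abs(n[2])).round(3),"z",np.percentile(q[:,2],[2,50,98]).round(3),n.round(2))
    a=(P[...,:2]-[.651,-.259])@np.array([-.585,.811]); b=(P[...,:2]-[.651,-.259])@np.array([.811,.585])
    k=(a>.135)&(a<.175)&(abs(b)<.035)&(d>0)&(P[...,2]<.065)&(P[...,2]>.01); print("pad z",k.sum(),np.median(P[k][:,2]))
    return im
E
python3 - <<'E'
from h import *
s=bot.state();print(s["t"],s["eef_pos"],s["force"]); cv2.imwrite("pics/d.png",lid())
E
```

```text
7.0667 [ 0.56317365 -0.13486565  0.03223487] [-0.0031775   0.13120001 -0.69238943]
lid 0.83 4765 tilt 0.005 z [0.142 0.146 0.15 ] [-0.  0. -1.]
pad z 352 0.05417782610580979
```

The lid fell shut again and the pedal is up, so I'm pressing once more.

Request:
apply_moves(
  plan=[
    [0,0,0.3,0,0],
    [0,0,0.6,0,0],
    [0,0,0.8,0,0],
    [0,0,0.95,0,0],
    [0,0,1.1,0,0],
    [0,0,1.25,0,0],
    [0,0,1.4,0,0],
    [0,0,1.5,0,0],
  ],
)

```text
t: 7.83
eef_pos: [0.5627, -0.1345, -0.006]
eef_rot: [-0.421, -3.112, -0.001]
force: [-2.0, 3.3, 6.3]
finger_gap: 0.0002
finger_force: 2.7
```

Request:
apply_moves(
  plan=[
    [0,0,0.1,0,0],
    [0,0,0.18,0,0],
    [0,0,0.24,0,0],
    [0,0,0.28,0,0],
    [0,0,0.31,0,0],
    [0,0,0.31,0,0],
  ],
)

```text
t: 8.33
eef_pos: [0.5631, -0.1348, -0.0122]
eef_rot: [0.421, 3.113, 0.0]
force: [-8.8, 4.5, 21.6]
finger_gap: 0.0003
finger_force: 11.5
```

Request:
apply_moves(
  plan=[
    [0,0,-0.3,0,0],
    [0,0,-0.8,0,0],
    [0,0,-1.3,0,0],
    [0,0,-1.8,0,0],
    [0,0,-1.8,0,0],
    [0,0,-1.8,0,0],
    [0,0,-1.8,0,0],
    [0,0,-1.8,0,0],
  ],
)

```text
t: 9.0
eef_pos: [0.5626, -0.1348, 0.0311]
eef_rot: [-0.421, -3.112, -0.0]
force: [0.8, 0.1, 0.1]
finger_gap: 0.0003
finger_force: 0.0
```

Request:
apply_moves(
  plan=[
    [0,0,0,0,0],
    [0,0,0,0,0],
    [0,0,0,0,0],
    [0,0,0,0,0],
    [0,0,0,0,0],
    [0,0,0,0,0],
  ],
)

```text
t: 9.5
eef_pos: [0.5632, -0.1349, 0.032]
eef_rot: [0.421, 3.113, 0.0]
force: [0.9, -0.0, 0.0]
finger_gap: 0.0002
finger_force: 0.0
```

```bash
python3 - <<'E'
from h import *
s=bot.state();print(s["t"],s["eef_pos"],s["force"]); cv2.imwrite("pics/e.png",lid())
E
```

```text
9.5 [ 0.56320452 -0.13487985  0.03200548] [ 0.90998691 -0.02474361  0.00381704]
lid 0.69 2077 tilt 1.311 z [0.147 0.228 0.288] [-0.57  0.78 -0.26]
pad z 398 0.03880594011121119
```

The lid is now held open at 1.31 rad with the pedal caught and untouched. Going to the red-capped injector.

Request:
apply_moves(
  plan=[
    [0,0,-1.5,0,60],
    [0,0,-3,0,60],
    [7.57,11.07,-3,-0.83,60],
    [7.57,11.07,-3,-0.83,60],
    [7.57,11.07,-3,-0.83,60],
    [7.57,11.07,-3,-0.83,60],
    [7.57,11.07,-3,-0.83,60],
    [7.57,11.07,-3,-0.83,60],
  ],
)

```text
t: 10.27
eef_pos: [0.481, 0.1032, 0.1072]
eef_rot: [0.286, 3.128, 0.0]
force: [0.6, -0.1, -0.3]
finger_gap: 0.0601
finger_force: 0.0
```

```bash
python3 - <<'E'
from h import *
print(totool([.454,.182,.10]),bot.state()["eef_rot"])
E
```

```text
[1.63390126 2.90597244 0.28878824] [2.85774389e-01 3.12801000e+00 2.99012130e-04]
```

Request:
apply_moves(
  plan=[
    [1.4,2.6,0.2,0,60],
    [1.4,2.6,0.2,0,60],
    [1.4,2.6,0.2,0,60],
    [1.4,2.6,0.2,0,60],
    [1.4,2.6,0.2,0,60],
  ],
)

```text
t: 10.68
eef_pos: [0.4594, 0.1716, 0.1021]
eef_rot: [0.284, 3.129, -0.0]
force: [0.0, 0.4, -0.3]
finger_gap: 0.0602
finger_force: 0.0
```

```bash
python3 - <<'E'
from h import *
s=bot.state();print(s["t"],s["eef_pos"],s["eef_rot"])
w,d,P=cloud("wrist"); cv2.imwrite("pics/f.png",w)
for l in ("used_center","fresh_center"):
  for r in models.regions_of(l,"wrist")[:3]:
    m=r["pixels"]&(d>0);q=P[m]; q=q[(q[:,2]>.015)&(q[:,2]<.035)]
    if len(q)<50: continue
    c,sz,a=cv2.minAreaRect((q[:,:2]*1000).astype(np.float32)); print(l,r["confidence"],r["extent"],np.round(c,1),np.round(sz,1),round(a,1),np.median(q[:,2]),w[m].mean(0).round())
k=(d>0)&(P[...,2]>.06)
print("finger lowest",np.percentile(P[k][:,2],[0.2,1,5]))
low=k&(P[...,2]<np.percentile(P[k][:,2],3)); print(np.unique((P[low][:,:2]*100).round(),axis=0,return_counts=True))
E
```

```text
10.6833 [0.45937618 0.17161621 0.10205803] [ 2.84498775e-01  3.12850755e+00 -3.15391957e-04]
used_center 0.71 [321.1, 137.5, 352.5, 298.1] [453.9 180.5] [ 23.4 128.3] 79.4 0.02268859038235571 [165. 171. 212.]
used_center 0.7 [383.1, 0.0, 421.8, 20.0] [316.  252.6] [23.6  7.4] 78.6 0.018881603182373696 [37. 37. 30.]
fresh_center 0.89 [413.4, 156.5, 485.4, 316.0] [485.9 267.9] [ 24.  128.1] 71.6 0.02271430822706516 [167. 189. 164.]
finger lowest [0.14976714 0.15573147 0.17431231]
(array([[44., 14.],
       [45., 13.],
       [45., 14.],
       [45., 20.],
       [46., 14.],
       [46., 20.],
       [46., 21.],
       [47., 14.],
       [47., 20.],
       [48., 20.]]), array([289, 168, 249,  10, 232, 352, 321,  26, 232,  42]))
```

View pics/f.png

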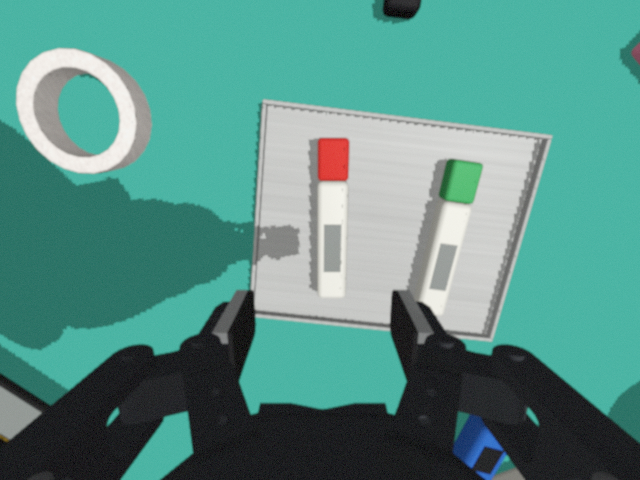

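The wrist view shows the red-capped injector at (332,218) and the green-capped one at (455,237), and the fingers straddle the red one's line. The position matches the first estimate, (0.454, 0.181). Descending.

Request:
apply_moves(
  plan=[
    [0.28,0.33,1,0,50],
    [0.28,0.33,2.3,0,50],
    [0.28,0.33,3.4,0,50],
    [0.28,0.33,4.2,0,50],
    [0.28,0.33,4.6,0,50],
    [0.28,0.33,4.6,0,50],
    [0.28,0.33,4.6,0,50],
  ],
)

```text
t: 11.42
eef_pos: [0.4542, 0.1808, -0.0125]
eef_rot: [-0.287, -3.128, 0.0]
force: [0.1, 0.3, 0.2]
finger_gap: 0.05
finger_force: 0.0
```

```bash
python3 - <<'E'
from h import *
s=bot.state();print(s["t"],s["eef_pos"],s["force"],s["finger_gap"])
w,d,P=cloud("wrist"); k=(d>0)
yy=P[...,1]; k&=(P[...,2]>.028)
print("lowest",np.percentile(P[k][:,2],[0.2,1,3]))
b=k&(P[...,2]<.06)&(np.hypot(P[...,0]-.454,P[...,1]-.181)<.06)
for s_ in (b&(yy<.181),b&(yy>=.181)): print(s_.sum(),P[s_].min(0),np.median(P[s_],0))
cv2.imwrite("pics/g.png",w)
E
```

```text
11.4167 [ 0.45424364  0.18078648 -0.01250069] [0.08752851 0.30211466 0.18084514] 0.04998017725737208
lowest [0.03371772 0.04005074 0.05110488]
1604 [0.43832503 0.14292806 0.02900591] [0.4422741  0.15421546 0.04864042]
1592 [0.44860791 0.202409   0.02918434] [0.45497238 0.20738718 0.04849319]
```

View pics/g.png

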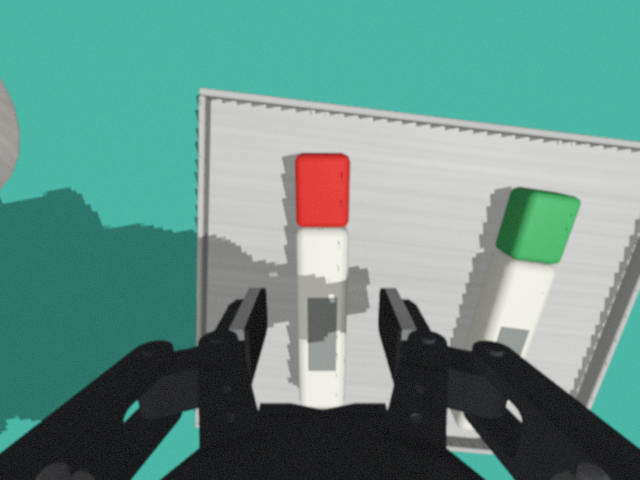

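The injector at (322,290) lies between the fingers. Lowering the last 19 mm and closing.

Request:
apply_moves(
  plan=[
    [0,0,0.3,0,50],
    [0,0,0.6,0,50],
    [0,0,0.75,0,50],
    [0,0,0.75,0,30],
    [0,0,0.75,0,15],
    [0,0,0.75,0,15],
    [0,0,0.75,0,15],
    [0,0,0.75,0,15],
  ],
)

```text
t: 12.13
eef_pos: [0.454, 0.1813, -0.0315]
eef_rot: [0.285, 3.128, 0.0]
force: [-0.3, 0.1, 2.5]
finger_gap: 0.0226
finger_force: 59.0
```

Request:
apply_moves(
  plan=[
    [0,0,-0.3,0,15],
    [0,0,-1,0,15],
    [0,0,-2,0,15],
    [0,0,-3.5,0,15],
    [0,0,-5,0,15],
    [0,0,-6,0,15],
    [0,0,-6,0,15],
    [0,0,-6,0,15],
  ],
)

```text
t: 12.8
eef_pos: [0.4549, 0.1816, 0.1201]
eef_rot: [0.285, 3.126, 0.002]
force: [-0.1, 0.8, -0.6]
finger_gap: 0.0225
finger_force: 58.8
```

```bash
python3 - <<'E'
from h import *
s=bot.state();print(s["t"],s["eef_pos"],s["force"],s["finger_gap"],s["finger_force"],s["joints"][5])
w,d,P=cloud("wrist")
for r in models.regions_of("used_center","wrist")[:2]:
    m=r["pixels"]&(d>0);q=P[m];c,sz,a=cv2.minAreaRect((q[:,:2]*1000).astype(np.float32)); print(r["confidence"],r["extent"],c,sz,a,np.percentile(q[:,2],[5,50,95]))
cv2.imwrite("pics/h.png",w)
# bin geometry: rim now
cx,dx,Q=cloud("scene")
k=(dx>0)&(abs(Q[...,2]-.139)<.006)&(np.hypot(Q[...,0]-.65,Q[...,1]+.257)<.14); k&=(cx[...,0]<110)
print(k.sum(),cv2.minAreaRect((Q[k][:,:2]*1000).astype(np.float32)))
lid()
E
```

```text
12.8 [0.45486325 0.18158725 0.12008704] [-0.06677403  0.75436857 -0.60953796] 0.022538176211466424 58.84061872959137 0.5617259078630085
0.87 [598.8, 37.0, 640.0, 118.2] (388.6268005371094, 432.6694030761719) (59.72702407836914, 21.773515701293945) 16.650774002075195 [0.00504745 0.01654784 0.02069337]
0.66 [366.0, 0.0, 403.9, 33.9] (307.3685302734375, 256.6217346191406) (27.751239776611328, 25.467357635498047) 74.80865478515625 [0.00621035 0.01906073 0.02076168]
977 ((649.7191162109375, -259.57623291015625), (208.24020385742188, 157.41920471191406), 35.921531677246094)
lid 0.66 1945 tilt 1.31 z [0.15  0.229 0.288] [-0.57  0.78 -0.26]
pad z 426 0.038764728435787654
```

View pics/h.png

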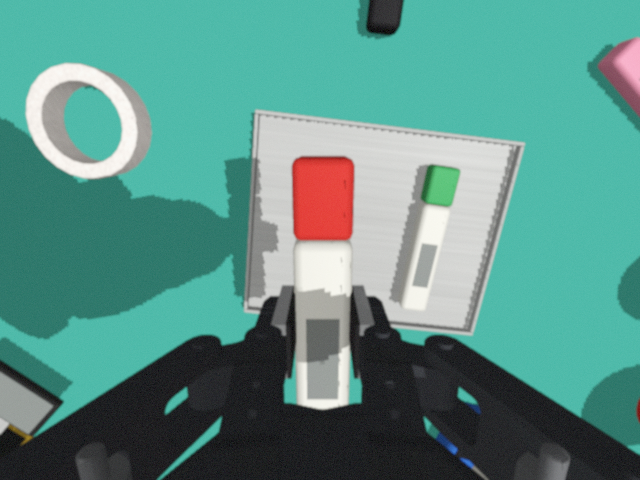

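The injector is held in the fingers with a 22.5 mm gap, red cap at (323,198), and the fresh one is undisturbed at (432,237). The lid is still open at 1.31 rad. Carrying it to the bin.

Request:
apply_moves(
  plan=[
    [0,0,-1.2,0,15],
    [-10.16,-15.23,-1.2,-7.7,15],
    [-10.16,-15.23,-1.2,-7.7,15],
    [-10.16,-15.23,-1.2,-7.7,15],
    [-10.16,-15.23,-1.2,-7.7,15],
    [-10.16,-15.23,-1.2,-7.7,15],
    [-10.16,-15.23,-1.2,-7.7,15],
    [-10.16,-15.23,-1.2,-7.7,15],
  ],
)

```text
t: 13.72
eef_pos: [0.5589, -0.0632, 0.1475]
eef_rot: [0.954, -2.992, -0.001]
force: [1.2, 0.4, -0.7]
finger_gap: 0.0225
finger_force: 59.1
```

```bash
python3 - <<'E'
from h import *
s=bot.state();r=R.from_rotvec(s["eef_rot"]).as_matrix();a=np.degrees(np.arctan2(r[1,1],r[0,1]));print(s["eef_pos"],a,"turn",-(125.8-a)/6,totool([.636,-.239,.15]))
E
```

```text
[ 0.55890045 -0.06315845  0.14754172] 125.38565651808217 turn -0.06905724698630422 [ 1.55884273 -7.52012354 -0.10376892]
```

Request:
apply_moves(
  plan=[
    [1.5,-3,0,0,15],
    [1.5,-7,0,0,15],
    [1.5,-7,0,0,15],
    [1.5,-7,0,0,15],
    [1.5,-7,0,0,15],
    [1.5,-7,0,0,15],
    [1.5,-7,0,0,15],
    [1.5,-7,0,0,15],
  ],
)

```text
t: 14.38
eef_pos: [0.6283, -0.2254, 0.1476]
eef_rot: [0.946, -2.995, -0.002]
force: [0.1, -0.8, -0.2]
finger_gap: 0.0225
finger_force: 59.2
```

```bash
python3 - <<'E'
from h import *
s=bot.state();print(s["eef_pos"],s["eef_rot"],s["force"],totool([.636,-.239,.09]))
im=lid(); a=cv2.resize(im[100:300,60:300],(480,400))
w,d,P=cloud("wrist"); cv2.imwrite("pics/i.png",np.hstack([a,cv2.resize(w,(320,240))[:, :] if 0 else cv2.copyMakeBorder(cv2.resize(w,(320,240)),0,160,0,0,cv2.BORDER_CONSTANT)]))
E
```

```text
[ 0.62829073 -0.22544477  0.14763571] [ 9.46126825e-01 -2.99468658e+00 -1.51699030e-03] [ 0.06616581 -0.80326722 -0.20864672] [ 0.05758169 -0.62377768  2.30470582]
lid 0.97 1838 tilt 1.309 z [0.148 0.226 0.288] [-0.57  0.78 -0.26]
pad z 431 0.038633837792557024
```

View pics/i.png

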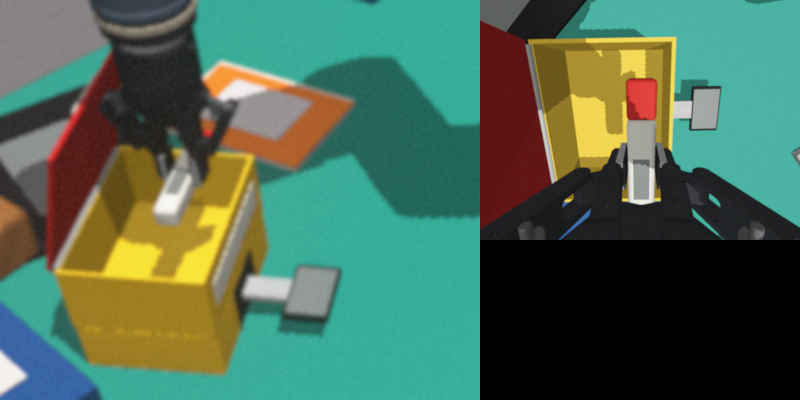

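The open lid is clear of the gripper, and the injector, with its cap at (642,98) in the wrist view, is over the opening near the front wall. I'll shift it inward, lower and release.

Request:
apply_moves(
  plan=[
    [0.06,-0.75,0,0,15],
    [0.06,-0.75,1,0,15],
    [0.06,-0.75,2,0,15],
    [0.06,-0.75,2.3,0,15],
    [0.06,-0.75,2.3,0,15],
    [0.06,-0.75,2.3,0,15],
  ],
)

```text
t: 15.03
eef_pos: [0.6382, -0.2418, 0.0917]
eef_rot: [0.947, -2.995, 0.0]
force: [0.3, 0.1, 0.2]
finger_gap: 0.0224
finger_force: 59.3
```

Request:
apply_moves(
  plan=[
    [0,0,0,0,42],
    [0,0,0,0,42],
    [0,0,0,0,42],
    [0,0,0,0,42],
  ],
)

```text
t: 15.37
eef_pos: [0.6387, -0.2425, 0.0916]
eef_rot: [-0.946, 2.995, -0.001]
force: [0.2, -0.7, 0.7]
finger_gap: 0.0419
finger_force: 0.0
```

Request:
apply_moves(
  plan=[
    [0,0,-1,0,42],
    [0,0,-2,0,42],
    [0,0,-3,0,42],
    [0,3,-3,0,42],
    [0,5.5,-3,0,0],
    [0,5.5,-3,0,0],
    [0,5.5,-3,0,0],
    [0,5.5,-3,0,0],
  ],
)

```text
t: 16.03
eef_pos: [0.5578, -0.1272, 0.167]
eef_rot: [-0.949, 2.994, 0.0]
force: [-0.2, -0.2, 1.1]
finger_gap: 0.0002
finger_force: 0.0
```

```bash
python3 - <<'E'
from h import *
s=bot.state();print(s["t"],s["eef_pos"],s["eef_rot"],s["force"],s["finger_gap"])
im=lid(); d=1
a=cv2.resize(im[100:300,60:300],(480,400)); _,d,P=cloud("scene")
for r in models.regions_of("used_center","scene")[:3]:
    m=r["pixels"]&(d>0);print(r["confidence"],r["extent"],np.median(P[m],0))
w,d,P=cloud("wrist"); cv2.imwrite("pics/j.png",np.hstack([a,cv2.copyMakeBorder(cv2.resize(w,(320,240)),0,160,0,0,cv2.BORDER_CONSTANT)]))
for r in models.regions_of("used_center","wrist")[:3]:
    m=r["pixels"]&(d>0);q=np.median(P[m],0);print("w",r["confidence"],r["extent"],q)
print(totool([.561,-.135,.04]))
E
```

```text
16.0333 [ 0.55783345 -0.1272425   0.16699765] [-9.49285658e-01  2.99392986e+00  5.24655543e-05] [-0.16882166 -0.2101135   1.06234613] 0.00021777850427391507
lid 0.85 2071 tilt 1.311 z [0.147 0.227 0.288] [-0.57  0.78 -0.26]
pad z 422 0.03878117475500731
0.59 [144.0, 205.8, 167.0, 240.7] [ 0.62966111 -0.24521502  0.08235688]
w 0.8 [127.4, 149.2, 183.4, 304.8] [ 0.63292681 -0.24521733  0.08137663]
[ 0.06200511 -0.17151076  5.02329923]
```

View pics/j.png

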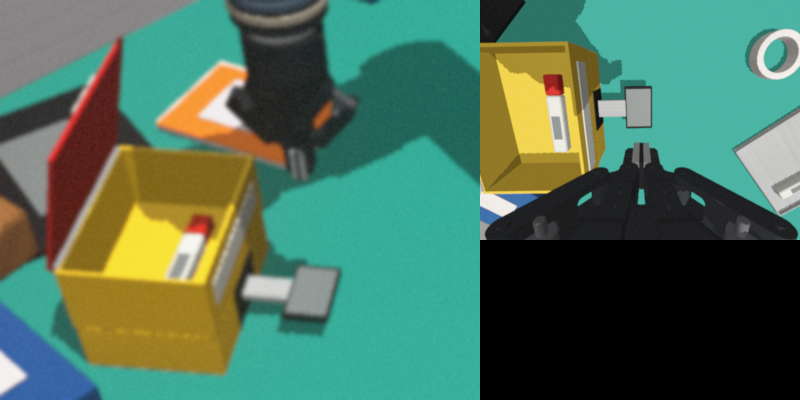

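The injector lies in the bin, cap at (553,85) in the wrist view, centre near (0.632,-0.245), top at 0.082. The lid is still open. Now the closing press.

Request:
apply_moves(
  plan=[
    [0.06,-0.17,1.3,0,0],
    [0.06,-0.17,2.7,0,0],
    [0.06,-0.17,4,0,0],
    [0.06,-0.17,5,0,0],
    [0.06,-0.17,5.4,0,0],
    [0.06,-0.17,5.4,0,0],
    [0.06,-0.17,5.4,0,0],
  ],
)

```text
t: 16.92
eef_pos: [0.561, -0.1346, 0.0315]
eef_rot: [-0.945, 2.996, -0.0]
force: [0.4, -0.6, 0.5]
finger_gap: 0.0002
finger_force: 0.0
```

Request:
apply_moves(
  plan=[
    [0,0,0.3,0,0],
    [0,0,0.6,0,0],
    [0,0,0.9,0,0],
    [0,0,1.05,0,0],
    [0,0,1.2,0,0],
    [0,0,1.3,0,0],
    [0,0,1.4,0,0],
    [0,0,1.4,0,0],
  ],
)

```text
t: 17.58
eef_pos: [0.5604, -0.1341, -0.0044]
eef_rot: [0.946, -2.996, -0.0]
force: [-1.4, -0.5, 5.3]
finger_gap: -0.0001
finger_force: 2.6
```

Request:
apply_moves(
  plan=[
    [0,0,0.1,0,0],
    [0,0,0.2,0,0],
    [0,0,0.28,0,0],
    [0,0,0.32,0,0],
    [0,0,0.35,0,0],
    [0,0,0.35,0,0],
  ],
)

```text
t: 18.08
eef_pos: [0.561, -0.1344, -0.0121]
eef_rot: [-0.946, 2.995, -0.001]
force: [-5.6, -0.9, 14.5]
finger_gap: 0.0001
finger_force: 7.5
```

Request:
apply_moves(
  plan=[
    [0,0,0.02,0,0],
    [0,0,0.02,0,0],
  ],
)

```text
t: 18.25
eef_pos: [0.561, -0.1345, -0.0123]
eef_rot: [-0.945, 2.995, -0.002]
force: [-6.0, -0.1, 18.7]
finger_gap: 0.0
finger_force: 9.3
```

Request:
apply_moves(
  plan=[
    [0,0,-0.3,0,0],
    [0,0,-0.8,0,0],
    [0,0,-1.3,0,0],
    [0,0,-1.8,0,0],
    [0,0,-2.8,0,0],
    [0,0,-3.8,0,0],
    [0,0,-3.8,0,0],
    [0,0,-3.8,0,0],
  ],
)

```text
t: 18.92
eef_pos: [0.5617, -0.1344, 0.083]
eef_rot: [-0.945, 2.993, -0.002]
force: [-0.0, -0.7, -1.4]
finger_gap: 0.0004
finger_force: 0.0
```

Request:
apply_moves(
  plan=[
    [0,0,0,0,0],
    [0,0,0,0,0],
    [0,0,0,0,0],
    [0,0,0,0,0],
    [0,0,0,0,0],
    [0,0,0,0,0],
    [0,0,0,0,0],
    [0,0,0,0,0],
  ],
)

```text
t: 19.58
eef_pos: [0.5605, -0.1341, 0.0815]
eef_rot: [0.946, -2.996, -0.0]
force: [-0.0, 0.5, 0.0]
finger_gap: -0.0002
finger_force: 0.0
```

```bash
python3 - <<'E'
from h import *
s=bot.state();print(s["t"],s["eef_pos"],s["force"]); lid()
_,d,P=cloud("scene")
for r in models.regions_of("fresh_center","scene")[:2]:
    m=r["pixels"]&(d>0);print(r["confidence"],np.median(P[m],0))
E
```

```text
19.5833 [ 0.56054868 -0.13413304  0.08151125] [-0.02523585  0.49733877  0.02938181]
lid 0.67 4610 tilt 0.004 z [0.143 0.146 0.15 ] [ 0. -0.  1.]
lid 0.54 10400 tilt 0.647 z [0.018 0.135 0.149] [-0.09 -0.6  -0.8 ]
pad z 406 0.05385921542350608
0.58 [0.49485312 0.27030639 0.02316748]
```

The lid is shut, the pedal is up, and the fresh injector hasn't moved. Handing in.

```bash
python3 -c "
from cell import order
print(order.job_done())"
```

```text
the job is handed in; nothing more can be done
None
```

The used red-capped injector is in the bin, the lid is shut with the pedal up, and the fresh green-capped one is where it was; I handed the job in at about 19.6 s and got no verdict back.

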